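# Stow the drawing tools in the guarded bench rack

## Robot

A 6-joint arm with a two-finger parallel gripper is mounted at the origin on the work surface; the furniture and walls round the work are solid. World frame = base frame: x ahead of the robot, y to its left, z up, the work surface at z = 0. Lengths are in m, angles in rad, forces in N, time in s.
With the tool pointing down it reaches from about 0.35 to 0.975 m from the base axis. Payload 4.9 kg.
Tool frame: the origin (TCP) lies on the mounting face of the last link; the fingertips stand 173 mm ahead of it and the grasp point (between the pads) lies 155 mm ahead of it; z points along the fingers, y is the line along which they close (so a half turn about z gives the same grasp; the last joint's range is limited). The gripper opens to 85 mm and grips with 20 to 120 N. Pads are 22 mm wide; open, the fingers measure 114 mm over their backs; the gripper's body (76 mm by 85 mm) begins 54 mm behind the grasp point. The pads swing forward as they close: fully open they stand 13 mm farther back than shut.
Start: joints at [-1.269, 0.053, 1.613, -0, 1.476, -0.119], TCP at [0.255, -0.57, 0.405] pointing down, gripper open.
Joint ranges: [-3.01, 3.01], [-1.01, 2.22], [0.06, 2.58], [-1.02, 4.17], [0.09, 2.62], [-3.14, 3.14]. Speed limits (rad/s): [2.57, 2.57, 3.14, 3.14, 3.14, 3.14].

## Interface

Orientations are given as a rotation vector (axis times angle).
In Python, from station import monitor, eyes, finish_job gives the robot as it stands. The module is installed in compiled form; this text tells all that it offers.
- The arm moves only by the tool step_arm, never from a script. Its argument "commands" is a list of rows, each a list of 3 entries, a list of its own where there are three numbers: the opening in per cent of the stroke, from 0 (shut) to 100 (fully open), then the shift along the tool's x, y, z in mm, then the turn about the tool's z in degrees. In form: [[hand, [x, y, z], yaw], ...]. A call has 1 to 12 rows; each row is the pose to reach, as a shift and turn from the pose commanded when the call began, along the tool's axes at that moment; what a row does not reach only later rows make up. A row lasts 1/8 s, in which the tool goes at most 62.5 mm and 10.7 degrees, less where a joint would pass 70% of its speed; a pose out of reach is approached as far as the arm can. A call with a gripper value outside its range is refused whole. The fingers move at their own pace and stop on an object; "squeeze" is the grip in N (left out, the last holds). Time passes only in rows, so rows that repeat a pose let the fingers close. It gives the time, the measured TCP pose, the force, the opening and the grip force at its end, in the units of the state.
- monitor.get_obs(): the state, without advancing time (a new reading comes with each control period).
- eyes.get_image(name): name is "scene" or "top" or "wrist"; returns the picture (480x640x3 uint8, red, green, blue); there is no depth.
- eyes.camera_info(name): a dict with "camera_matrix" (3x3 intrinsics, pixels), "k1" (the pictures are not rectified: a ray, as slopes to the right and down, at radius r is drawn at 1 + k1 r^2 times it, then the intrinsics apply), "extrinsics" (4x4, takes a point from camera to world coordinates). Camera axes: x right, y down, z forward; pixel columns grow to the right and rows downward; lengths in m; the calibration is good to about 2 mm. A picture is of the moment at which its call begins: read the wrist's pose just before it. camera_info takes no time and is no camera call; for the wrist camera it gives the pose at the moment of the call.
- finish_job(): hands the job in; it is judged then, once.
The state is a dict: "t": time; "q": joint angles; "dq": joint speeds; "effort": joint torques, N m; "tool_pos": TCP position; "tool_rot": TCP orientation; "contact_force": force on the tool from outside, world axes, zero at the start; "wrist_torque": the same for the moment, N m; "opening": finger opening in m; "grip_force": force on a finger pad.
Only numpy, scipy, OpenCV 4.12 (cv2) and the standard library are available. Lean on these libraries where they do the work, as an engineer would, in place of code of your own. Each camera call takes 0.05 s, during which the arm holds its last target. There are 200 camera calls.

## Task

Put the drawing tools away in the bench rack. Swing the rack's yellow guard up and over past its balance point so that it stays open by itself, swing the red keeper bar well out of the way, then lay every marker, pencil and black-handled tool on the table across both rails, one tool to a pair of notches and centred between the rails. When all are in, swing the keeper bar fully shut into its catch, leave the guard standing open, and leave everything else on the table, such as the tan lid, the black tape roll and the eraser, where it is.

Things in the scene. Friction and masses are not known exactly. Their poses are not given: they have to be found in the camera images.
- rack: Bench rack fixed to the table, 226 (x) by 170 (y) mm: two grey notched rails along its x, a yellow flip-up guard over them, a red keeper bar on the rail at -y. Origin on the table under the middle; x away from the robot, y to its left, z up, turned up to 0.2 rad. Rails: centre lines at y = -32 and 32, 12 mm thick. Hinge posts at x = -106 and 106, y = 80, 106 mm high. Block 36 mm high at (-106, -36).
- guard (a joint): Angle of the yellow guard: 0 shut, flat, 100 mm above the table, covering the keeper's knob; grows as the handle swings up about the hinge on the rack's +y side. Balance at about 1.57 (upright): below it falls shut, beyond it falls on to its stop at 1.95 and stays open. 0.25 kg, free-moving; plate from 6 to 128 mm off the hinge line, 196 mm long.
- guard_handle (a point): Middle of the guard's black handle, a round bar 12 mm thick along the rack's x, 165 mm from the hinge line (shut: y = -85, z = 100 mm). Free for 84 mm between its two arms, 31 mm from the plate. Can be pinched from above and turns easily between the fingers; moves on a circle about guard_hinge in the rack's y-z plane.
- guard_hinge (a point): Middle of the guard's hinge line, at (0, 80, 100) mm in the rack's frame; the line runs along the rack's x.
- keeper (a joint): Angle of the red keeper bar about its upright pivot: 0 shut, along the rail at -y just over the tines, held by a spring-ball catch at its near end; grows as it swings out to -y (counter-clockwise from above), to 1.9. The catch takes 1 to 3 N at the knob; in the last 0.04 rad it pulls the bar home, from 0.05 to 0.1 it pushes it away. Elsewhere the bar stays where it is left.
- keeper_knob (a point): Middle of the keeper's black upright knob, 16 mm thick, 32 mm high (60 to 92 mm above the table, this point at 76), 150 mm from the pivot. The bar below is 14 mm wide, its top 60 mm above the table. The knob moves on a level circle about keeper_pivot.
- keeper_pivot (a point): The keeper's pivot, at (104, -32, 50) mm in the rack's frame; its axis is upright.
- notch0 (a point): Middle of notch pair 0, nearest the robot, half-way between the rails, at the height of the notch floors, 24 mm above the table. Notches are 36 mm wide, 44 mm apart, between 8 mm tines whose tops are 50 mm high (at rack x = -88, -44, 0, 44, 88). Between the rails are 52 mm of free space down to the table, so fingers can hold a tool there as it lies across both rails.
- notch1 (a point): Middle of notch pair 1, counted away from the robot; as notch0.
- notch2 (a point): Middle of notch pair 2, counted away from the robot; as notch0.
- notch3 (a point): Middle of notch pair 3, counted away from the robot; as notch0.
- marker_a_mid (a point): Centre of a black marker, 136 mm long, 12 mm thick. Its y axis runs along its length and z is up. It may be absent.
- marker_b_mid (a point): Centre of another black marker, just like the first, 136 mm long, 12 mm thick. Its y axis runs along its length and z is up. It may be absent.
- pencil_a_mid (a point): Centre of a blue-and-white striped pencil, 128 mm long, 8 mm thick. Its y axis runs along its length and z is up. It may be absent.
- black_tool_mid (a point): Centre of the thick handle of a hand tool with a black handle and thin grey tip; the handle is 92 mm long, 27 mm wide, 24 mm high, and the handle lies on the two rails; the tip reaches a further 44 mm towards its -y. Its y axis runs along its length and z is up. It may be absent.
- pencil_b_mid (a point): Centre of another pencil, just like the first, 128 mm long, 8 mm thick. Its y axis runs along its length and z is up. It may be absent.
- lid_tan: Bystander: jar lid with a tan felt top, 83 mm across, 13 mm high; origin at the centre of its underside.
- black_tape: Bystander: roll of black tape, 48 mm across, 18 mm high; origin at the centre of its underside.
- eraser: Bystander: boxed white eraser, 21 x 34 x 12 mm; origin at the centre of its underside.
Mind the look-alikes: they are no part of the job. Of the things that look like the part that bears black_tool_mid, the larger one is meant.

How it is judged:
By the outcome, as a careful person would: the job done as asked, in the order asked, and still so for the second after the job is handed in, with the robot touching nothing.
Of marker_a, marker_b, pencil_a, black_tool, pencil_b only 3 to 4 are there at a start; the rules pass over those that are not, and their reading is None.
At some moment in a run one of marker_a, marker_b, pencil_a, black_tool, pencil_b may be knocked a few centimetres aside while the robot is not near it.
Once in a run the grip may slacken for a moment while it holds something.
It also fails if it takes over 210 s, if anything falls off the work surface, if the arm or the gripper's body presses on something with over 40 N, if the wrist force passes 120 N, or if a joint passes its speed limit or range.

## Working session

There is one attempt and no reset: what is moved stays moved. The work goes in short steps, Python scripts to look and compute and a tool call to move; the robot and the scene stay as the last step left them, time stands still between calls to the robot, and variables do not carry over. Pictures are saved under pics/ and viewed, at most 14 in all, crops included, and the job is handed in when it is done.

Besides the shell and the picture viewer there is one more tool, called in YAML: its name, and indented under it one key for each argument. step_arm: Moves the arm, as the interface text tells. Its arguments: {"type":"object","properties":{"commands":{"type":"array"},"squeeze":{"type":"number"}},"required":["commands"]}

```bash
mkdir -p pics; cat > h.py <<'E'
import numpy as np, cv2
from scipy.spatial.transform import Rotation as R
from station import monitor, eyes, finish_job
def snap(n,f=None):
    im=eyes.get_image(n); 
    if f: cv2.imwrite('pics/'+f,im[:,:,::-1])
    return im
def ray(n,px,ci=None):
    ci=ci or eyes.camera_info(n); K=np.array(ci['camera_matrix']);k=ci['k1'];E=np.array(ci['extrinsics'])
    px=np.atleast_2d(np.array(px,float))
    d=(px-[K[0,2],K[1,2]])/[K[0,0],K[1,1]]; u=d.copy()
    for _ in range(20): u=d/(1+k*(u**2).sum(1,keepdims=True))
    return E[:3,3],np.c_[u,np.ones(len(u))]@E[:3,:3].T
def onz(n,px,z,ci=None):
    o,v=ray(n,px,ci); return o+v*((z-o[2])/v[:,2:])
def proj(n,P,ci=None):
    ci=ci or eyes.camera_info(n); K=np.array(ci['camera_matrix']);E=np.array(ci['extrinsics'])
    c=(np.atleast_2d(P)-E[:3,3])@E[:3,:3]; u=c[:,:2]/c[:,2:]; u=u*(1+ci['k1']*(u**2).sum(1,keepdims=True))
    return u*[K[0,0],K[1,1]]+[K[0,2],K[1,2]]
E
python3 - <<'E'
from h import *
for n in ['top','scene','wrist']:
    snap(n,n+'0.png'); c=eyes.camera_info(n); print(n,np.round(c['camera_matrix'],1).tolist(),c['k1'],np.round(c['extrinsics'],3).tolist())
s=monitor.get_obs();print(s['t'],s['tool_pos'],R.from_rotvec(s['tool_rot']).as_matrix().round(3).tolist(),s['opening'])
E
```

```text
top [[551.8, 0.0, 320.2], [0.0, 551.8, 235.2], [0.0, 0.0, 1.0]] -0.07570540532900598 [[-0.012, -0.998, 0.066, 0.417], [-1.0, 0.011, -0.009, 0.0], [0.008, -0.066, -0.998, 1.352], [0.0, 0.0, 0.0, 1.0]]
scene [[541.0, 0.0, 327.3], [0.0, 541.0, 238.5], [0.0, 0.0, 1.0]] 0.04055162376670584 [[0.824, -0.308, 0.475, -0.187], [-0.566, -0.434, 0.701, -1.056], [-0.01, -0.846, -0.533, 0.899], [0.0, 0.0, 0.0, 1.0]]
wrist [[362.6, 0.0, 321.6], [0.0, 362.6, 238.6], [0.0, 0.0, 1.0]] 0.006003990856560777 [[0.409, -0.862, -0.301, 0.332], [-0.913, -0.387, -0.132, -0.534], [-0.003, 0.329, -0.944, 0.373], [0.0, 0.0, 0.0, 1.0]]
0.15 [ 0.25525719 -0.57027271  0.40373756] [[0.913, 0.409, -0.0], [0.409, -0.913, 0.002], [0.0, -0.002, -1.0]] 0.08535433098787358
```

View pics/top0.png

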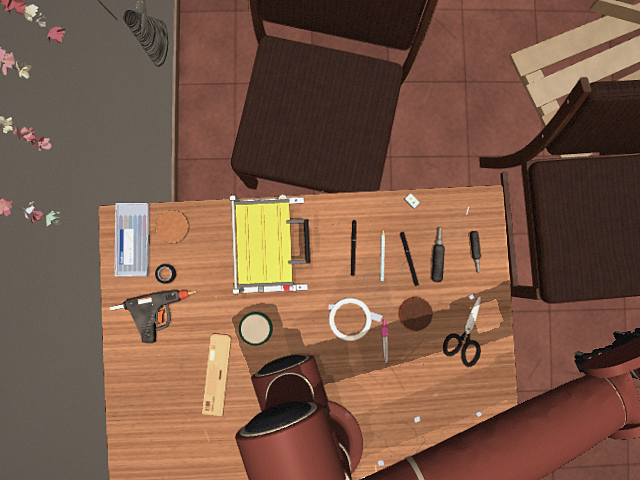

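View pics/scene0.png

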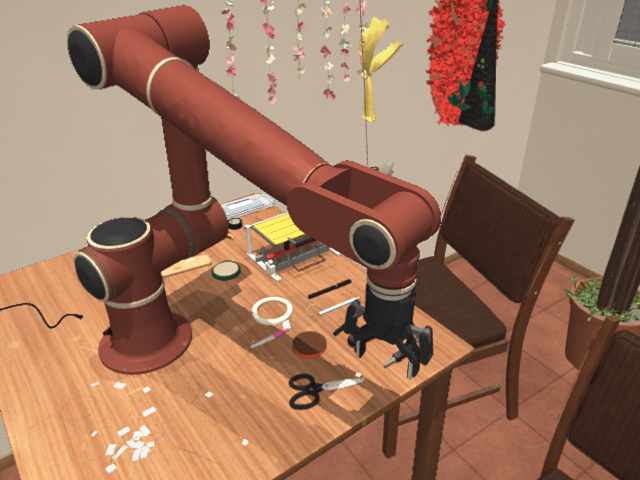

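Top view: rack with yellow guard at about (265,245), handle (305,241). Black thin bars sit at (353,247) and (409,258), a white/striped stick at (382,255), a large black tool at (438,255) and a smaller look-alike at (475,252). I take the larger one at 438 and confirm it in one crop.

```bash
cat > m.py <<'E'
from h import *
im=cv2.imread('pics/top0.png')
cv2.imwrite('pics/crop0.png',cv2.resize(im[185:305,225:490],None,fx=3,fy=3,interpolation=cv2.INTER_CUBIC))
hsv=cv2.cvtColor(im,cv2.COLOR_BGR2HSV)
def blobs(mask,z,amin=60):
    n,l,st,c=cv2.connectedComponentsWithStats(mask.astype(np.uint8))
    for i in range(1,n):
        if st[i,4]<amin: continue
        pts=np.argwhere(l==i)[:,::-1]
        if pts[:,0].min()<225 or pts[:,0].max()>490 or pts[:,1].min()<180 or pts[:,1].max()>310: continue
        w=onz('top',pts,z)[:,:2]; rc=cv2.minAreaRect(w.astype(np.float32)*1000)
        b=cv2.boxPoints(rc); e=max([b[1]-b[0],b[2]-b[1]],key=np.linalg.norm)
        print(st[i].tolist(),'px',c[i].round(0),'rect c',np.round(rc[0],0),'size',np.round(rc[1],0),'long axis deg',round(np.degrees(np.arctan2(e[1],e[0]))%180,1),'mean',w.mean(0).round(3))
v=im.max(2)
print('dark');blobs(v<62,0.006)
print('white/blue');blobs(((hsv[...,1]<60)&(v>120))|((hsv[...,0]>90)&(hsv[...,0]<130)&(hsv[...,1]>50)&(v>70)),0.004,40)
print('yellow');blobs((hsv[...,0]>22)&(hsv[...,0]<35)&(hsv[...,1]>120)&(v>120),0.1,300)
E
python3 m.py
```

```text
dark
[304, 219, 6, 44, 186] px [306. 241.] rect c [493.  23.] size [105.  10.] long axis deg 1.9 mean [0.491 0.023]
[351, 220, 5, 55, 197] px [353. 247.] rect c [476. -91.] size [  9. 132.] long axis deg 177.2 mean [ 0.475 -0.091]
[470, 231, 10, 28, 91] px [472. 244.] rect c [ 478. -390.] size [68. 17.] long axis deg 5.2 mean [ 0.48  -0.386]
[400, 232, 18, 54, 210] px [409. 258.] rect c [ 446. -228.] size [134.  10.] long axis deg 15.0 mean [ 0.447 -0.227]
[431, 244, 13, 38, 188] px [436. 264.] rect c [ 435. -298.] size [28. 91.] long axis deg 175.4 mean [ 0.431 -0.295]
white/blue
[405, 193, 15, 15, 107] px [412. 201.] rect c [ 589. -239.] size [33. 19.] long axis deg 44.0 mean [ 0.588 -0.239]
[230, 195, 78, 100, 741] px [255. 269.] rect c [490. 119.] size [243. 181.] long axis deg 3.2 mean [0.426 0.149]
[235, 195, 69, 10, 257] px [275. 200.] rect c [595. 114.] size [ 20. 168.] long axis deg 90.3 mean [0.593 0.098]
[437, 227, 5, 18, 45] px [439. 237.] rect c [ 501. -304.] size [10. 42.] long axis deg 178.5 mean [ 0.499 -0.305]
[380, 235, 5, 46, 169] px [382. 257.] rect c [ 449. -162.] size [  9. 110.] long axis deg 177.2 mean [ 0.45  -0.162]
yellow
[236, 202, 56, 82, 4115] px [263. 243.] rect c [484. 119.] size [181. 121.] long axis deg 1.9 mean [0.483 0.119]
```

View pics/crop0.png

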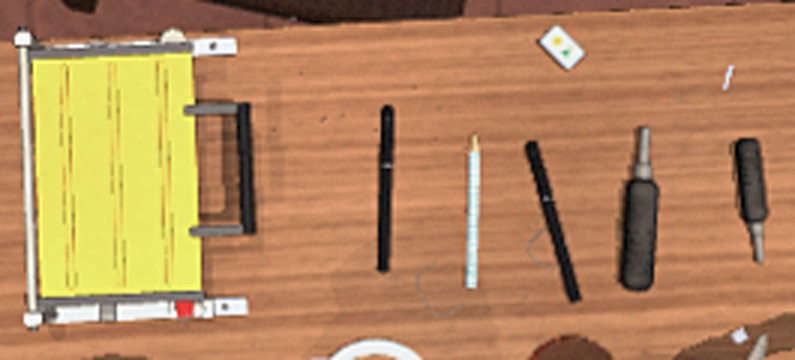

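Crop: the two markers, the striped pencil (with tip at the top), and the large black tool with its tip at the top are clear; the small look-alike with its tip down is at the right. So there are four tools: two markers, one pencil and the larger black tool.

```bash
cat >> h.py <<'E'
def here():
    s=monitor.get_obs(); M=R.from_rotvec(s['tool_rot']).as_matrix(); p=np.array(s['tool_pos'])+M[:,2]*.155
    return p*1000,np.degrees(np.arctan2(M[1,0],M[0,0])),M,s
def plan(targets):
    "targets: (x,y,z mm of grasp point, psi deg) -> shift tool x,y,z mm and turn deg, from the pose now"
    p,psi,M,s=here()
    for t in targets:
        d=M.T@(np.array(t[:3])-p); print(np.round(d,0).tolist(), round(-((t[3]-psi+180)%360-180),1))
    print('grasp',p.round(1),'psi',round(psi,1),'q6',round(s['q'][5],2),'t',round(s['t'],1),'open',round(s['opening'],4),'F',np.round(s['contact_force'],1))
RK=None
import os,json
if os.path.exists('rk.json'): RK=json.load(open('rk.json'))
def rack(x,y,z=0):
    c,s=np.cos(RK[2]),np.sin(RK[2]); return [RK[0]+c*x-s*y, RK[1]+s*x+c*y, z]
E
python3 - <<'E'
from h import *
import h
im=cv2.imread('pics/top0.png');hsv=cv2.cvtColor(im,cv2.COLOR_BGR2HSV);v=im.max(2)
def rc(mask,z):
    n,l,st,c=cv2.connectedComponentsWithStats(mask.astype(np.uint8)); i=1+st[1:,4].argmax()
    w=onz('top',np.argwhere(l==i)[:,::-1],z)[:,:2]*1000; return cv2.minAreaRect(w.astype(np.float32)),w.mean(0)
y,ym=rc((hsv[...,0]>22)&(hsv[...,0]<35)&(hsv[...,1]>120)&(v>120)&(np.indices(v.shape)[0]<310)&(np.indices(v.shape)[0]>190),.1)
m=v<62; k=np.zeros_like(m);k[210:270,298:315]=1
hd,hm=rc(m&k,.104); print(y,ym,hd,hm)
d=np.array(y[0])-hd[0]; yaw=np.arctan2(-d[0],d[1]); print('yaw deg',np.degrees(yaw),np.linalg.norm(d),'exp 98')
# red keeper pixels at z=.06
r=((hsv[...,0]<6)|(hsv[...,0]>174))&(hsv[...,1]>170)&(v>110); q=np.argwhere(r)[:,::-1]; q=q[(q[:,0]>225)&(q[:,0]<320)&(q[:,1]>270)&(q[:,1]<300)]; print(q.mean(0) if len(q) else None)
yaw=np.radians(2.0)
o=np.array(hd[0])+85*np.array([-np.sin(yaw),np.cos(yaw)]); o2=np.array(y[0])-13*np.array([-np.sin(yaw),np.cos(yaw)]); print(o,o2)
o=(o+o2)/2; json.dump([o[0],o[1],yaw],open('rk.json','w')); h.RK=[o[0],o[1],yaw]
for P in [(0,-85,100),(-106,80,106),(106,80,106),(-46,-32,76)]: print(P,proj('top',np.array(rack(*P))/1000).round(0),proj('scene',np.array(rack(*P))/1000).round(0))
psi=2
H=rack(0,-85)
plan([(H[0],H[1],250,2),(H[0],H[1],250,-178)])
E
```

```text
((483.73797607421875, 118.64805603027344), (180.97232055664062, 121.24207305908203), 1.8942595720291138) [483.0947634  118.93701716] ((487.13116455078125, 20.918128967285156), (97.78770446777344, 9.630643844604492), 1.8994877338409424) [485.86055665  20.91220576]
yaw deg 1.9885138530903592 97.78881516704497 exp 98
[286.0952381  287.38095238]
[484.16470733 105.86634926] [484.19166953 105.65597528]
(0, -85, 100) [[306. 241.]] [[311. 239.]]
(-106, 80, 106) [[235. 291.]] [[248. 225.]]
(106, 80, 106) [[232. 197.]] [[308. 203.]]
(-46, -32, 76) [[285. 262.]] [[287. 243.]]
[453.0, -445.0, -0.0] 22.1
[453.0, -445.0, -0.0] -157.9
grasp [ 255.2 -570.   248.7] psi 24.1 q6 -0.12 t 0.1 open 0.0854 F [0.4 0.1 0.2]
```

step_arm:
  commands:
    - [36, [453, -445, 0], 22]
    - [36, [453, -445, 0], 22]
    - [36, [453, -445, 0], 22]
    - [36, [453, -445, 0], 22]
    - [36, [453, -445, 0], 22]
    - [36, [453, -445, 0], 22]
    - [36, [453, -445, 0], 22]
    - [36, [453, -445, 0], 22]
    - [36, [453, -445, 0], 22]
    - [36, [453, -445, 0], 22]
    - [36, [453, -445, 0], 22]
    - [36, [453, -445, 0], 22]
  squeeze: 30

```text
t: 1.65
tool_pos: [0.487, 0.0211, 0.4043]
tool_rot: [3.141, 0.06, -0.002]
contact_force: [-0.3, -0.5, -0.2]
opening: 0.0308
grip_force: 0.0
```

```bash
python3 - <<'E'
from h import *
H=rack(0,-85)
snap('wrist','w1.png')
print(proj('wrist',np.array(rack(0,-85,100))/1000))
plan([(H[0],H[1],150,2),(H[0],H[1],100,2)])
E
```

```text
[[322.66958387 224.20229393]]
[1.0, -1.0, 99.0] 0.1
[1.0, -1.0, 149.0] 0.1
grasp [486.7  20.2 249.4] psi 2.1 q6 1.42 t 1.7 open 0.0312 F [-0.9 -0.4  1.2]
```

View pics/w1.png

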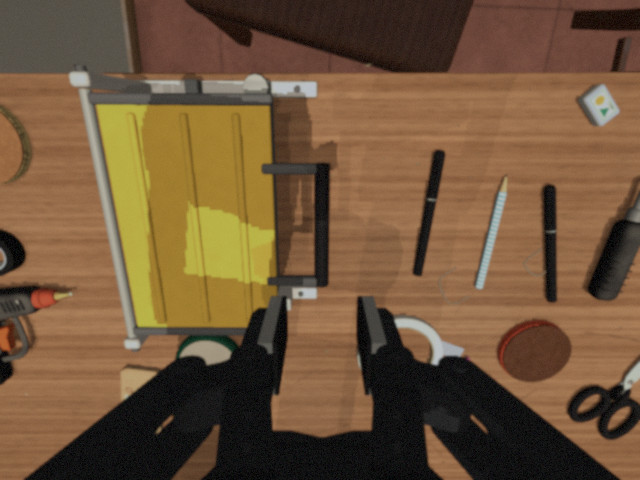

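The wrist view shows the handle at (322,225), which matches the predicted (323,224). Going down to pinch it.

step_arm:
  commands:
    - [36, [1, -1, 50], 0]
    - [36, [1, -1, 100], 0]
    - [36, [1, -1, 130], 0]
    - [36, [1, -1, 149], 0]
    - [36, [1, -1, 149], 0]
    - [0, [1, -1, 149], 0]
    - [0, [1, -1, 149], 0]
    - [0, [1, -1, 149], 0]
    - [0, [1, -1, 149], 0]
    - [0, [1, -1, 149], 0]

```text
t: 2.95
tool_pos: [0.4884, 0.0217, 0.2569]
tool_rot: [3.14, 0.058, 0.002]
contact_force: [-2.2, -1.2, 6.2]
opening: 0.0112
grip_force: 30.0
```

step_arm:
  commands:
    - [0, [0, -2, -26], 0]
    - [0, [0, -8, -52], 0]
    - [0, [0, -19, -76], 0]
    - [0, [0, -33, -99], 0]
    - [0, [0, -50, -118], 0]
    - [0, [0, -70, -135], 0]
    - [0, [0, -93, -149], 0]
    - [0, [0, -118, -158], 0]
    - [0, [0, -143, -164], 0]
    - [0, [0, -170, -165], 0]
    - [0, [0, -196, -162], 0]
    - [0, [0, -215, -157], 0]

```text
t: 4.45
tool_pos: [0.4805, 0.2377, 0.4145]
tool_rot: [-3.14, -0.059, -0.008]
contact_force: [2.5, -0.2, 2.0]
opening: 0.0109
grip_force: 32.3
```

```bash
python3 - <<'E'
from h import *
snap('top','top1.png'); 
plan([])
E
```

```text
grasp [481.1 239.6 258.6] psi 2.2 q6 1.86 t 4.5 open 0.0106 F [2.1 3.7 6.6]
```

View pics/top1.png

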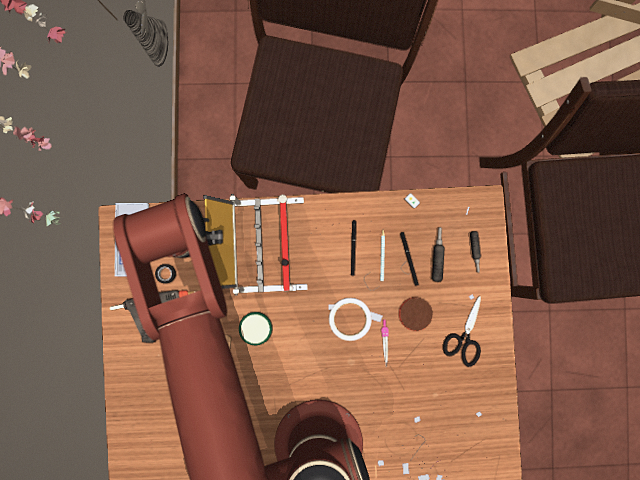

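The top view shows the guard over, with the red keeper at (284,245) and its knob at about (285,262). Releasing.

step_arm:
  commands:
    - [60, [0, 0, 0], 0]
    - [60, [0, 0, 0], 0]
    - [60, [0, 0, -5], 0]
    - [60, [0, 0, -50], 0]
    - [60, [0, 0, -70], 0]
    - [60, [0, 40, -70], 0]
    - [60, [0, 100, -70], 0]
    - [60, [0, 150, -70], 0]
    - [60, [0, 150, -70], 0]

```text
t: 5.62
tool_pos: [0.4856, 0.084, 0.4826]
tool_rot: [3.141, 0.05, 0.0]
contact_force: [0.3, 0.9, -0.6]
opening: 0.0513
grip_force: 0.0
```

```bash
python3 - <<'E'
from h import *
im=snap('wrist','w2.png'); print(proj('wrist',np.array(rack(-46,-32,76))/1000),proj('wrist',np.array(rack(-46,-32,92))/1000))
K=rack(-46,-32)
plan([(K[0],K[1],200,2),(K[0],K[1],80,2)])
E
```

```text
[[333.75669014 238.21837894]] [[334.21716087 243.18992436]]
[-47.0, 12.0, 128.0] -0.1
[-47.0, 12.0, 248.0] -0.1
grasp [485.6  85.4 327.6] psi 1.9 q6 1.56 t 5.7 open 0.0511 F [-0.3  0.7  0. ]
```

View pics/w2.png

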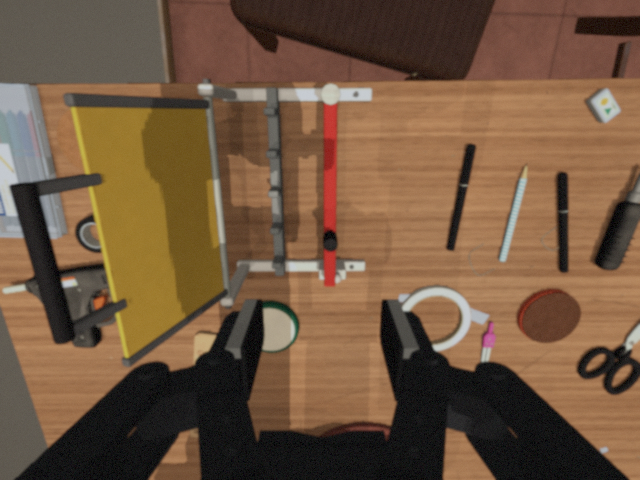

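The guard stays open (plate at left). Keeper knob at (330,240), about 3 px (3 mm) to the left of the prediction, so I correct for that and go down.

step_arm:
  commands:
    - [45, [-47, 9, 50], 0]
    - [45, [-47, 9, 110], 0]
    - [45, [-47, 9, 170], 0]
    - [45, [-47, 9, 220], 0]
    - [45, [-47, 9, 248], 0]
    - [45, [-47, 9, 248], 0]
    - [0, [-47, 9, 248], 0]
    - [0, [-47, 9, 248], 0]
    - [0, [-47, 9, 248], 0]
    - [0, [-47, 9, 248], 0]
    - [0, [-47, 9, 248], 0]

```text
t: 7.05
tool_pos: [0.4396, 0.0745, 0.2364]
tool_rot: [3.134, 0.059, 0.003]
contact_force: [-1.2, -12.4, -1.8]
opening: 0.0149
grip_force: 31.3
```

```bash
python3 - <<'E'
from h import *
p,psi,_,s=here(); P=np.array(rack(104,-32))
print('expected knob',rack(-46,-32),'dist to pivot',np.linalg.norm(p[:2]-P[:2]))
T=[]
for a in list(range(9,100,9)):
    t=np.radians(a)
    x,y,_=rack(104-150*np.cos(t),-32-150*np.sin(t)); T.append((x,y,p[2],psi+a))
plan(T)
E
```

```text
expected knob [np.float64(439.3229942828116), np.float64(72.17527895854063), 0] dist to pivot 149.3803638555601
[1.0, 25.0, 0.0] -9.0
[7.0, 48.0, 0.0] -18.0
[16.0, 69.0, 1.0] -27.0
[28.0, 89.0, 1.0] -36.0
[43.0, 107.0, 1.0] -45.0
[61.0, 123.0, 1.0] -54.0
[81.0, 135.0, 1.0] -63.0
[103.0, 144.0, 1.0] -72.0
[125.0, 150.0, 1.0] -81.0
[149.0, 152.0, 1.0] -90.0
[172.0, 150.0, 1.0] -99.0
grasp [439.9  73.4  81.4] psi 2.2 q6 1.54 t 7.0 open 0.0149 F [ -1.2 -12.4  -1.8]
```

step_arm:
  commands:
    - [0, [1, 25, 0], -9]
    - [0, [7, 48, 0], -18]
    - [0, [16, 69, 0], -27]
    - [0, [28, 89, 0], -36]
    - [0, [43, 107, 0], -45]
    - [0, [61, 123, 0], -54]
    - [0, [81, 135, 0], -63]
    - [0, [103, 144, 0], -72]
    - [0, [125, 150, 0], -81]
    - [0, [149, 152, 0], -90]
    - [0, [172, 150, 0], -99]
    - [0, [172, 150, 0], -99]

```text
t: 8.55
tool_pos: [0.6177, -0.0673, 0.2364]
tool_rot: [1.995, 2.425, 0.001]
contact_force: [-1.7, 1.0, 0.5]
opening: 0.0149
grip_force: 32.1
```

```bash
python3 - <<'E'
from h import *
plan([])
E
```

```text
grasp [618.  -67.4  81.4] psi 101.1 q6 -0.42 t 8.6 open 0.0149 F [-1.7  1.   0.5]
```

step_arm:
  commands:
    - [50, [0, 0, 0], 0]
    - [50, [0, 0, 0], 0]
    - [50, [0, 0, -50], 0]
    - [50, [0, 0, -110], 10]
    - [50, [-20, -50, -170], 20]
    - [50, [-40, -100, -210], 30]
    - [50, [-60, -150, -219], 41]
    - [50, [-87, -198, -219], 52]
    - [50, [-87, -198, -219], 62]
    - [50, [-87, -198, -219], 73]
    - [50, [-87, -198, -219], 83]
    - [50, [-87, -198, -219], 93]

```text
t: 10.05
tool_pos: [0.4382, -0.191, 0.4541]
tool_rot: [3.134, 0.211, 0.001]
contact_force: [-0.8, -0.0, -0.6]
opening: 0.0428
grip_force: 0.0
```

step_arm:
  commands:
    - [50, [0, 0, 0], 8]
    - [50, [0, 0, 0], 8]

```text
t: 10.3
tool_pos: [0.4384, -0.1909, 0.454]
tool_rot: [3.141, 0.004, 0.001]
contact_force: [-0.3, -0.7, 0.2]
opening: 0.0428
grip_force: 0.0
```

```bash
cat > tools.py <<'E'
from h import *
def tools(f):
    ci=eyes.camera_info('wrist'); im=snap('wrist',f); hsv=cv2.cvtColor(im,cv2.COLOR_RGB2HSV); v=im.max(2)
    for nm,mask,z in [('dark',(v<60),.008),('pencil',(hsv[...,0]>85)&(hsv[...,0]<115)&(v>90)&(hsv[...,1]>15),.004)]:
        mask=cv2.morphologyEx(mask.astype(np.uint8),cv2.MORPH_CLOSE,np.ones((5,5)))
        n,l,st,c=cv2.connectedComponentsWithStats(mask)
        for i in range(1,n):
            if st[i,4]<250: continue
            w=onz('wrist',np.argwhere(l==i)[:,::-1],z,ci)[:,:2]*1000
            rc=cv2.minAreaRect(w.astype(np.float32)); b=cv2.boxPoints(rc); e=max([b[1]-b[0],b[2]-b[1]],key=np.linalg.norm)
            if not(60<max(rc[1])<175 and min(rc[1])<40): continue
            print(nm,'px',c[i].round(0),'c',np.round(rc[0],1),'size',np.round(rc[1],0),'ang',round((np.degrees(np.arctan2(e[1],e[0]))+90)%180-90,1))
E
python3 - <<'E'
from tools import *
tools('w3.png'); plan([])
E
```

```text
dark px [233. 152.] c [471.6 -90. ] size [ 11. 134.] ang -2.3
dark px [352. 180.] c [ 443.5 -225.4] size [134.   9.] ang 14.7
dark px [495. 153.] c [ 473.4 -384.3] size [16. 69.] ang -0.1
dark px [406. 192.] c [ 432.6 -288.8] size [21. 89.] ang -12.3
dark px [ 78. 300.] c [289.2 128.7] size [79. 39.] ang 23.3
pencil px [296. 180.] c [ 445.  -160.2] size [  6. 103.] ang -2.6
grasp [ 438.5 -191.   299. ] psi 0.2 q6 1.0 t 10.3 open 0.0426 F [ 1.   0.2 -0.5]
```

View pics/w3.png

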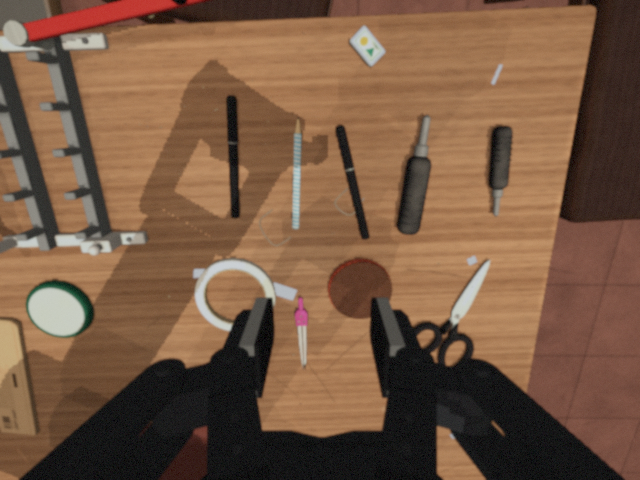

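All four tools are in view: marker (233,155), pencil (297,175), marker (352,180), and the large black tool with its tip up (413,190). The look-alike is at (500,170). Picking the black tool first.

step_arm:
  commands:
    - [70, [-4, 25, 20], -10]
    - [70, [-4, 50, 40], -20]
    - [70, [-4, 75, 60], -30]
    - [70, [-4, 102, 80], -40]
    - [70, [-4, 102, 100], -51]
    - [70, [-4, 102, 120], -61]
    - [70, [-4, 102, 129], -72]
    - [70, [-4, 102, 129], -82]
    - [70, [-4, 102, 129], -92]
    - [70, [-4, 102, 129], -103]
    - [70, [-4, 102, 129], -113]
    - [70, [-4, 102, 129], -123]

```text
t: 11.85
tool_pos: [0.4349, -0.293, 0.3249]
tool_rot: [1.486, 2.768, -0.0]
contact_force: [0.8, 0.3, -0.1]
opening: 0.0597
grip_force: 0.0
```

step_arm:
  commands:
    - [70, [0, 0, 0], -10]
    - [70, [0, 0, 0], -20]
    - [70, [0, 0, 0], -30]
    - [70, [0, 0, 0], -40]
    - [70, [0, 0, 0], -49]
    - [70, [0, 0, 0], -49]

```text
t: 12.6
tool_pos: [0.4349, -0.293, 0.3248]
tool_rot: [0.217, 3.134, -0.0]
contact_force: [0.2, -0.3, 0.0]
opening: 0.0599
grip_force: 0.0
```

```bash
python3 - <<'E'
from tools import *
tools('w4.png'); plan([])
E
```

```text
dark px [400. 217.] c [ 443.7 -226.1] size [135.  10.] ang 14.6
dark px [569. 224.] c [471.4 -90.8] size [ 12. 135.] ang -2.9
dark px [318. 218.] c [ 433.8 -295.2] size [27. 94.] ang -5.1
pencil px [482. 208.] c [ 446.1 -159.8] size [  8. 110.] ang -2.6
grasp [ 434.9 -293.1  169.8] psi 172.0 q6 -2.17 t 12.7 open 0.06 F [ 0.6  0.9 -0.1]
```

View pics/w4.png

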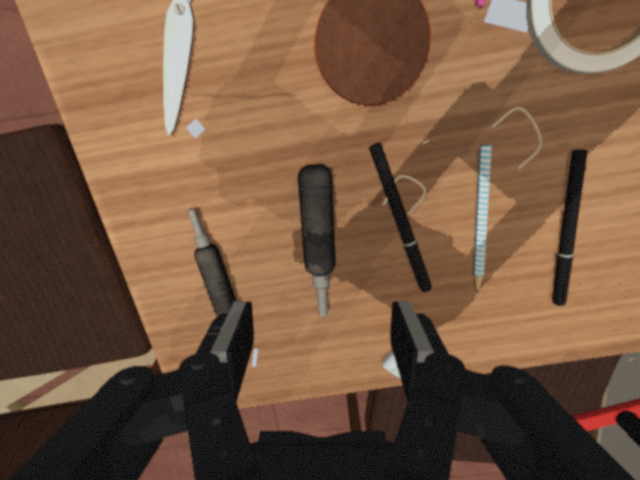

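```bash
python3 - <<'E'
from h import *
plan([(434,-295.5,60,175),(434,-295.5,22,175)])
E
```

```text
[1.0, -3.0, 110.0] -3.0
[1.0, -3.0, 148.0] -3.0
grasp [ 434.9 -293.1  169.8] psi 172.0 q6 -2.17 t 12.7 open 0.06 F [ 0.6  0.9 -0.1]
```

step_arm:
  commands:
    - [70, [1, -3, 50], -3]
    - [70, [1, -3, 110], -3]
    - [70, [1, -3, 140], -3]
    - [70, [1, -3, 148], -3]
    - [70, [1, -3, 148], -3]
    - [0, [1, -3, 148], -3]
    - [0, [1, -3, 148], -3]
    - [0, [1, -3, 148], -3]
    - [0, [1, -3, 148], -3]
    - [0, [1, -3, 148], -3]
    - [0, [1, -3, 120], -3]
    - [0, [1, -3, 80], -3]
  squeeze: 45

```text
t: 14.15
tool_pos: [0.4329, -0.2953, 0.2441]
tool_rot: [-0.134, -3.136, -0.004]
contact_force: [0.2, 0.4, -0.7]
opening: 0.0261
grip_force: 45.2
```

```bash
python3 - <<'E'
from h import *
x,y,_=rack(66,0)
plan([(x,y,140,92),(x,y,46,92)])
E
```

```text
[-83.0, 412.0, -50.0] 83.1
[-83.0, 411.0, 44.0] 83.1
grasp [ 432.5 -294.9   89.1] psi 175.1 q6 -2.23 t 14.2 open 0.0261 F [ 0.2  0.4 -0.7]
```

step_arm:
  commands:
    - [0, [0, 0, -50], 0]
    - [0, [-5, 40, -50], 8]
    - [0, [-15, 85, -50], 17]
    - [0, [-24, 130, -50], 26]
    - [0, [-33, 175, -50], 35]
    - [0, [-42, 220, -50], 44]
    - [0, [-51, 265, -50], 53]
    - [0, [-60, 310, -50], 62]
    - [0, [-70, 355, -50], 71]
    - [0, [-80, 395, -50], 80]
    - [0, [-83, 412, -50], 83]
    - [0, [-83, 412, -50], 83]

```text
t: 15.65
tool_pos: [0.5513, 0.1085, 0.2946]
tool_rot: [-2.177, -2.265, 0.001]
contact_force: [0.1, -0.1, -0.8]
opening: 0.0259
grip_force: 45.2
```

```bash
python3 - <<'E'
from h import *
im=snap('wrist','w5.png')
x,y,_=rack(66,0)
plan([(x,y,80,92),(x,y,46,92)])
for P in [(44,-32,50),(88,-32,50),(44,32,50),(88,32,50)]: print(P,proj('wrist',np.array(rack(*P))/1000).round(0))
E
```

```text
[1.0, -1.0, 60.0] 0.2
[1.0, -1.0, 94.0] 0.2
grasp [551.1 107.6 139.5] psi 92.2 q6 0.02 t 15.7 open 0.0258 F [ 0.3 -0.1  0.2]
(44, -32, 50) [[288. 300.]]
(88, -32, 50) [[355. 300.]]
(44, 32, 50) [[286. 206.]]
(88, 32, 50) [[358. 207.]]
```

View pics/w5.png

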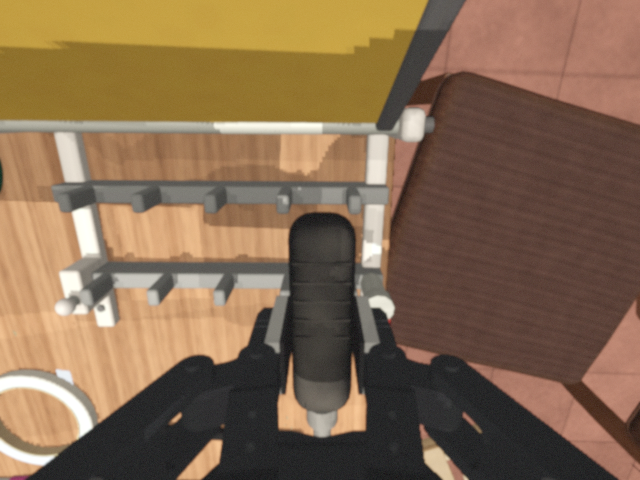

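The tines at (284,205) and (355,205) match the prediction within 2 px, and the tool is centred between them. Lowering.

step_arm:
  commands:
    - [0, [1, -1, 40], 0]
    - [0, [1, -1, 70], 0]
    - [0, [1, -1, 84], 0]
    - [0, [1, -1, 91], 0]
    - [0, [1, -1, 94], 0]
    - [0, [1, -1, 94], 0]
    - [45, [1, -1, 94], 0]
    - [45, [1, -1, 94], 0]
    - [45, [1, -1, 94], 0]
    - [45, [1, -1, 60], 0]
    - [45, [1, -1, 0], 0]
    - [45, [1, -1, -40], 0]

```text
t: 17.2
tool_pos: [0.5507, 0.1086, 0.3376]
tool_rot: [2.179, 2.261, 0.004]
contact_force: [0.5, -0.8, 0.0]
opening: 0.0384
grip_force: 0.0
```

```bash
python3 - <<'E'
from h import *
plan([(400,-170,200,0),(443,-227,200,15),(443,-227,200,-165)])
E
```

```text
[-273.0, -161.0, -18.0] 92.1
[-331.0, -120.0, -18.0] 77.1
[-331.0, -120.0, -18.0] -102.9
grasp [551.2 108.6 182.6] psi 92.1 q6 0.03 t 17.2 open 0.0384 F [ 0.5 -0.8  0. ]
```

step_arm:
  commands:
    - [45, [-30, -10, 0], 0]
    - [45, [-60, -20, 0], 8]
    - [45, [-110, -40, 0], 18]
    - [45, [-160, -58, 0], 28]
    - [45, [-210, -76, 0], 38]
    - [45, [-260, -94, 0], 48]
    - [45, [-300, -110, 0], 58]
    - [45, [-331, -120, 0], 68]
    - [45, [-331, -120, 0], 77]
    - [45, [-331, -120, 0], 77]

```text
t: 18.45
tool_pos: [0.4425, -0.227, 0.3346]
tool_rot: [-3.114, -0.415, 0.0]
contact_force: [0.6, 0.9, 0.5]
opening: 0.0383
grip_force: 0.0
```

```bash
python3 - <<'E'
from tools import *
tools('w6.png'); plan([(444,-227,60,15),(444,-227,19,15)])
E
```

```text
dark px [609.  35.] c [ 621.1 -379.6] size [22. 68.] ang -68.3
dark px [168. 129.] c [471.7 -89.8] size [ 11. 135.] ang -3.0
dark px [323. 206.] c [ 444.  -225.9] size [134.  10.] ang 14.9
dark px [513. 223.] c [ 474.1 -384.4] size [19. 69.] ang -2.5
pencil px [249. 188.] c [ 446.2 -159.9] size [  7. 108.] ang -2.6
[1.0, 1.0, 120.0] 0.3
[1.0, 1.0, 161.0] 0.3
grasp [ 442.6 -226.7  179.6] psi 15.3 q6 0.68 t 18.5 open 0.0387 F [ 0.  -1.3  0.1]
```

step_arm:
  commands:
    - [45, [1, 0, 50], 0]
    - [45, [1, 0, 110], 0]
    - [45, [1, 0, 150], 0]
    - [45, [1, 0, 161], 0]
    - [45, [1, 0, 161], 0]
    - [0, [1, 0, 161], 0]
    - [0, [1, 0, 161], 0]
    - [0, [1, 0, 161], 0]
    - [0, [1, 0, 161], 0]
    - [0, [1, 0, 140], 0]
    - [0, [1, 0, 90], 0]
    - [0, [1, 0, 40], 0]
  squeeze: 40

```text
t: 20.0
tool_pos: [0.4431, -0.2262, 0.2953]
tool_rot: [-3.113, -0.413, 0.002]
contact_force: [0.5, -0.8, 0.3]
opening: 0.0102
grip_force: 40.3
```

```bash
python3 - <<'E'
from h import *
x,y,_=rack(22,0)
plan([(x,y,140,92),(x,y,43,92)])
E
```

```text
[148.0, -305.0, 0.0] -76.9
[148.0, -304.0, 97.0] -76.9
grasp [ 442.9 -226.   140.3] psi 15.1 q6 0.69 t 20.0 open 0.0102 F [ 0.5 -0.8  0.3]
```

step_arm:
  commands:
    - [0, [15, -30, 0], -8]
    - [0, [35, -70, 0], -17]
    - [0, [55, -112, 0], -26]
    - [0, [75, -155, 0], -35]
    - [0, [95, -197, 0], -44]
    - [0, [115, -238, 0], -53]
    - [0, [135, -278, 0], -62]
    - [0, [148, -305, 0], -71]
    - [0, [148, -305, 0], -77]
    - [0, [148, -305, 0], -77]

```text
t: 21.25
tool_pos: [0.5068, 0.1069, 0.2943]
tool_rot: [-2.18, -2.261, 0.001]
contact_force: [0.6, 0.5, 1.0]
opening: 0.0106
grip_force: 40.3
```

```bash
python3 - <<'E'
from h import *
im=snap('wrist','w7.png')
x,y,_=rack(22,0)
plan([(x,y,80,92),(x,y,43,92)])
E
```

```text
[-0.0, -0.0, 59.0] 0.0
[-0.0, -0.0, 96.0] 0.0
grasp [506.7 106.6 139.3] psi 92.0 q6 0.03 t 21.3 open 0.0105 F [-1.   0.2  0.3]
```

View pics/w7.png

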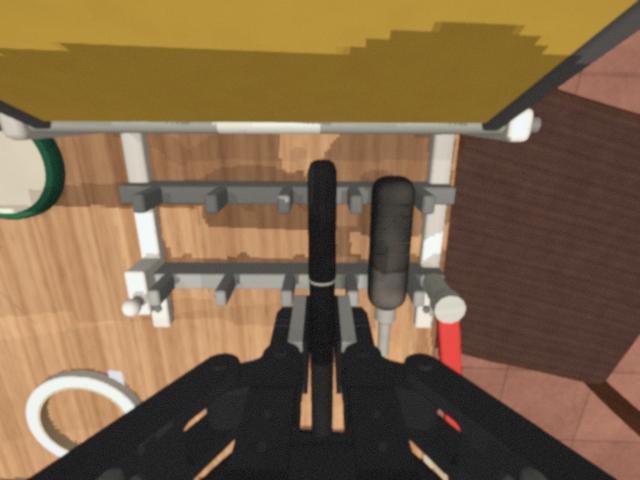

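The black tool sits in notch 3, and the marker hangs centred over notch 2. Lowering, with only a small release opening.

step_arm:
  commands:
    - [0, [0, 0, 40], 0]
    - [0, [0, 0, 70], 0]
    - [0, [0, 0, 88], 0]
    - [0, [0, 0, 96], 0]
    - [0, [0, 0, 96], 0]
    - [26, [0, 0, 96], 0]
    - [26, [0, 0, 96], 0]
    - [26, [0, 0, 96], 0]
    - [26, [0, 0, 60], 0]
    - [26, [0, 0, 10], 0]
    - [26, [0, 0, -40], 0]

```text
t: 22.68
tool_pos: [0.5067, 0.1066, 0.3359]
tool_rot: [-2.18, -2.262, 0.001]
contact_force: [0.7, -0.7, -0.5]
opening: 0.0223
grip_force: 0.0
```

```bash
python3 - <<'E'
from h import *
plan([(458,-160.5,180,-2.6)])
E
```

```text
[-265.0, -58.0, 1.0] 94.7
grasp [506.6 106.6 180.9] psi 92.1 q6 0.03 t 22.7 open 0.0223 F [ 0.7 -0.7 -0.5]
```

step_arm:
  commands:
    - [45, [-30, -5, 0], 8]
    - [45, [-60, -12, 0], 18]
    - [45, [-100, -22, 0], 28]
    - [45, [-140, -30, 0], 38]
    - [45, [-180, -40, 0], 48]
    - [45, [-220, -48, 0], 58]
    - [45, [-265, -58, 0], 68]
    - [45, [-265, -58, 0], 78]
    - [45, [-265, -58, 0], 88]
    - [45, [-265, -58, 0], 95]
    - [45, [-265, -58, 0], 95]

```text
t: 24.05
tool_pos: [0.4587, -0.1604, 0.3347]
tool_rot: [3.141, -0.077, -0.0]
contact_force: [-0.3, 0.2, -0.0]
opening: 0.0386
grip_force: 0.0
```

```bash
python3 - <<'E'
from tools import *
tools('w8.png'); plan([(458,-160.5,60,-2.6),(458,-160.5,18.5,-2.6)])
E
```

```text
dark px [206.  10.] c [616.7 -95.2] size [ 15. 170.] ang -87.7
dark px [238. 197.] c [471.6 -90.2] size [ 11. 135.] ang -2.2
dark px [596. 180.] c [ 471.3 -385.2] size [21. 76.] ang -1.0
dark px [  6. 302.] c [393.9 131.4] size [15. 68.] ang -19.0
pencil px [324. 226.] c [ 446.1 -160.2] size [  7. 107.] ang -2.9
[-1.0, 0.0, 120.0] -0.2
[-1.0, 0.0, 161.0] -0.2
grasp [ 458.7 -160.3  179.7] psi -2.8 q6 1.13 t 24.1 open 0.0382 F [-0.5  0.3  0.4]
```

step_arm:
  commands:
    - [45, [-2, 0, 50], 0]
    - [45, [-2, 0, 110], 0]
    - [45, [-2, 0, 150], 0]
    - [45, [-2, 0, 161], 0]
    - [45, [-2, 0, 161], 0]
    - [0, [-2, 0, 161], 0]
    - [0, [-2, 0, 161], 0]
    - [0, [-2, 0, 161], 0]
    - [0, [-2, 0, 161], 0]
    - [0, [-2, 0, 140], 0]
    - [0, [-2, 0, 90], 0]
    - [0, [-2, 0, 40], 0]

```text
t: 25.6
tool_pos: [0.4563, -0.16, 0.2952]
tool_rot: [-3.14, 0.079, 0.002]
contact_force: [0.9, -0.4, -0.4]
opening: 0.0062
grip_force: 41.7
```

```bash
python3 - <<'E'
from h import *
x,y,_=rack(-22,0)
plan([(x,y,140,92),(x,y,43,92)])
E
```

```text
[-7.0, -265.0, 0.0] -94.9
[-7.0, -265.0, 97.0] -94.9
grasp [ 456.  -159.9  140.2] psi -2.9 q6 1.13 t 25.6 open 0.0062 F [ 0.9 -0.4 -0.4]
```

step_arm:
  commands:
    - [0, [0, -25, 0], -8]
    - [0, [0, -55, 0], -18]
    - [0, [-2, -85, 0], -28]
    - [0, [-3, -115, 0], -38]
    - [0, [-4, -145, 0], -48]
    - [0, [-5, -175, 0], -58]
    - [0, [-6, -205, 0], -68]
    - [0, [-7, -235, 0], -78]
    - [0, [-7, -265, 0], -88]
    - [0, [-7, -265, 0], -95]
    - [0, [-7, -265, 0], -95]

```text
t: 26.98
tool_pos: [0.4629, 0.1051, 0.2943]
tool_rot: [-2.181, -2.261, 0.001]
contact_force: [0.0, 1.0, 0.0]
opening: 0.0061
grip_force: 41.7
```

```bash
python3 - <<'E'
from h import *
im=snap('wrist','w9.png')
x,y,_=rack(-22,0)
plan([(x,y,80,92),(x,y,43,92)])
E
```

```text
[0.0, -1.0, 59.0] 0.0
[0.0, -1.0, 96.0] 0.0
grasp [462.9 104.8 139.4] psi 92.0 q6 0.03 t 27.0 open 0.0063 F [0.1 0.2 0.4]
```

View pics/w9.png

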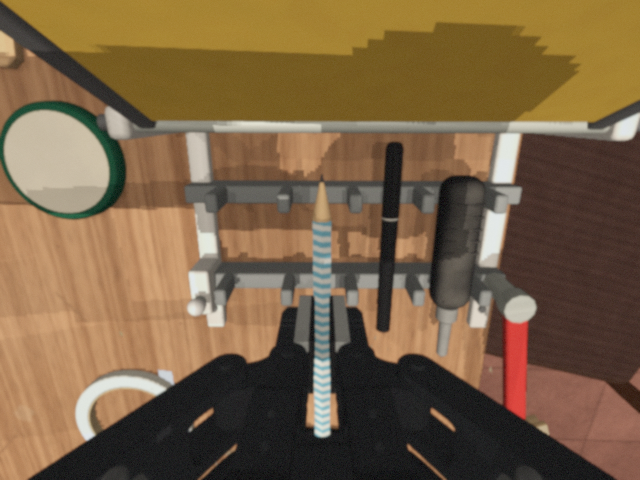

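```bash
python3 - <<'E'
from h import *
def rk(px,z):
    w=onz('wrist',px,z)[:,:2]*1000-[RK[0],RK[1]]; c,s=np.cos(RK[2]),np.sin(RK[2]); return (w@np.array([[c,-s],[s,c]])).round(1)
for n,px,z in [('pencil',[(322,180),(322,437)],.125),('marker',[(395,143),(383,331)],.030),('black',[(463,178),(452,309)],.036)]:
    a=rk(px,z); print(n,a.tolist(),a.mean(0))
E
```

```text
pencil [[-22.0, 61.5], [-22.0, -67.3]] [-22.   -2.9]
marker [[23.6, 68.0], [23.7, -68.5]] [23.65 -0.25]
black [[66.5, 47.2], [70.6, -46.2]] [68.55  0.5 ]
```

Centring: the marker is at -0.3 mm and the black tool at 0.5 mm. The pencil is 2.9 mm towards -y, so I shift it +3.

step_arm:
  commands:
    - [0, [3, -1, 40], 0]
    - [0, [3, -1, 70], 0]
    - [0, [3, -1, 88], 0]
    - [0, [3, -1, 96], 0]
    - [0, [3, -1, 96], 0]
    - [26, [3, -1, 96], 0]
    - [26, [3, -1, 96], 0]
    - [26, [3, -1, 96], 0]
    - [26, [3, -1, 60], 0]
    - [26, [3, -1, 10], 0]
    - [26, [3, -1, -40], 0]

```text
t: 28.4
tool_pos: [0.4617, 0.1077, 0.3359]
tool_rot: [-2.18, -2.262, 0.001]
contact_force: [0.4, -0.3, 0.3]
opening: 0.0221
grip_force: 0.0
```

```bash
python3 - <<'E'
from h import *
plan([(473,-90.5,180,-2.6)])
E
```

```text
[-198.0, 4.0, 1.0] 94.7
grasp [461.7 107.7 180.9] psi 92.1 q6 0.04 t 28.4 open 0.0221 F [ 0.4 -0.3  0.3]
```

step_arm:
  commands:
    - [45, [-30, 0, 0], 8]
    - [45, [-60, 1, 0], 18]
    - [45, [-90, 2, 0], 28]
    - [45, [-120, 2, 0], 38]
    - [45, [-150, 3, 0], 48]
    - [45, [-180, 4, 0], 58]
    - [45, [-198, 4, 0], 68]
    - [45, [-198, 4, 0], 78]
    - [45, [-198, 4, 0], 88]
    - [45, [-198, 4, 0], 95]
    - [45, [-198, 4, 0], 95]

```text
t: 29.78
tool_pos: [0.4733, -0.09, 0.3346]
tool_rot: [-3.141, 0.077, 0.0]
contact_force: [-1.2, -0.5, -0.7]
opening: 0.0384
grip_force: 0.0
```

```bash
python3 - <<'E'
from tools import *
tools('w10.png'); plan([(472.5,-90.5,60,-2.6),(472.5,-90.5,19,-2.6)])
E
```

```text
dark px [153.   9.] c [628.7  24.5] size [95. 17.] ang 87.4
dark px [318.  20.] c [618.9 -87.4] size [113.  26.] ang 87.2
dark px [322. 209.] c [471.9 -89.1] size [ 10. 135.] ang -2.5
dark px [144. 289.] c [409.4  80.9] size [34. 82.] ang -0.7
pencil px [ 90. 249.] c [452.7 117.2] size [ 11. 122.] ang -87.8
[-1.0, 1.0, 120.0] -0.2
[-1.0, 1.0, 161.0] -0.2
grasp [473.3 -90.  179.7] psi -2.8 q6 1.28 t 29.8 open 0.0385 F [ 0.1 -0.8  0.6]
```

step_arm:
  commands:
    - [45, [-1, 0, 50], 0]
    - [45, [-1, 0, 110], 0]
    - [45, [-1, 0, 150], 0]
    - [45, [-1, 0, 161], 0]
    - [45, [-1, 0, 161], 0]
    - [0, [-1, 0, 161], 0]
    - [0, [-1, 0, 161], 0]
    - [0, [-1, 0, 161], 0]
    - [0, [-1, 0, 161], 0]
    - [0, [-1, 0, 140], 0]
    - [0, [-1, 0, 90], 0]
    - [0, [-1, 0, 40], 0]

```text
t: 31.32
tool_pos: [0.4718, -0.0898, 0.2953]
tool_rot: [-3.14, 0.079, 0.002]
contact_force: [0.2, -0.8, 0.2]
opening: 0.0104
grip_force: 40.3
```

```bash
python3 - <<'E'
from h import *
x,y,_=rack(-66,0)
plan([(x,y,140,92),(x,y,43,92)])
E
```

```text
[-63.0, -190.0, 1.0] -94.9
[-63.0, -190.0, 98.0] -94.9
grasp [471.6 -89.7 140.3] psi -2.9 q6 1.28 t 31.3 open 0.0104 F [ 0.2 -0.8  0.2]
```

step_arm:
  commands:
    - [0, [-6, -20, 0], -8]
    - [0, [-13, -40, 0], -18]
    - [0, [-20, -60, 0], -28]
    - [0, [-27, -80, 0], -38]
    - [0, [-34, -100, 0], -48]
    - [0, [-41, -120, 0], -58]
    - [0, [-48, -145, 0], -68]
    - [0, [-55, -170, 0], -78]
    - [0, [-63, -190, 0], -88]
    - [0, [-63, -190, 0], -95]
    - [0, [-63, -190, 0], -95]

```text
t: 32.7
tool_pos: [0.4187, 0.1032, 0.2945]
tool_rot: [-2.181, -2.261, 0.0]
contact_force: [0.2, -0.0, -0.6]
opening: 0.0105
grip_force: 40.3
```

```bash
python3 - <<'E'
from h import *
im=snap('wrist','w11.png')
x,y,_=rack(-66,0)
plan([(x,y,80,92),(x,y,43,92)])
E
```

```text
[1.0, -1.0, 60.0] -0.0
[1.0, -1.0, 97.0] -0.0
grasp [418.8 103.  139.5] psi 92.0 q6 0.03 t 32.8 open 0.0103 F [-0.6  1.  -0. ]
```

View pics/w11.png

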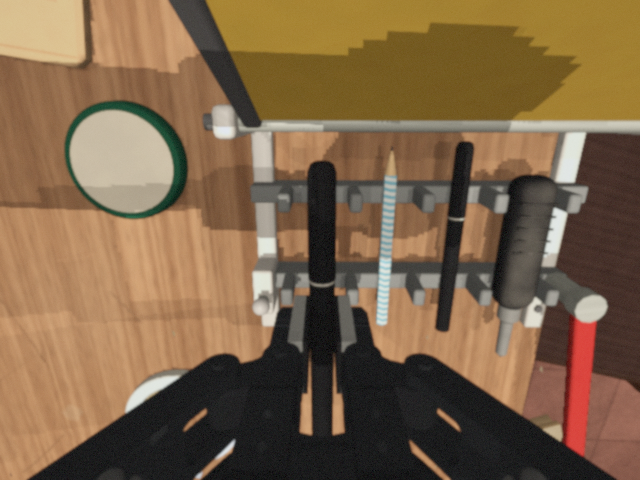

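The first three tools lie in their notches, and the marker is centred over notch 0. Lowering.

step_arm:
  commands:
    - [0, [1, -1, 40], 0]
    - [0, [1, -1, 70], 0]
    - [0, [1, -1, 88], 0]
    - [0, [1, -1, 97], 0]
    - [0, [1, -1, 97], 0]
    - [26, [1, -1, 97], 0]
    - [26, [1, -1, 97], 0]
    - [26, [1, -1, 97], 0]
    - [26, [1, -1, 60], 0]
    - [26, [1, -1, 10], 0]
    - [26, [1, -1, -40], 0]

```text
t: 34.12
tool_pos: [0.4176, 0.1039, 0.3358]
tool_rot: [-2.18, -2.261, 0.001]
contact_force: [0.2, -0.6, -0.1]
opening: 0.0224
grip_force: 0.0
```

```bash
python3 - <<'E'
from h import *
plan([(618,-67.4,180,101),(618,-67.4,81.4,101)])
E
```

```text
[-179.0, 194.0, 1.0] -8.9
[-179.0, 194.0, 99.0] -8.9
grasp [417.5 103.9 180.8] psi 92.1 q6 0.03 t 34.1 open 0.0224 F [ 0.2 -0.6 -0.1]
```

Go above the knob with a look on the way.

step_arm:
  commands:
    - [50, [-40, 45, 0], -3]
    - [50, [-80, 90, 0], -6]
    - [50, [-120, 130, 0], -9]
    - [50, [-160, 175, 0], -9]
    - [50, [-179, 194, 0], -9]
    - [50, [-179, 194, 0], -9]

```text
t: 34.88
tool_pos: [0.6193, -0.0691, 0.3342]
tool_rot: [-1.998, -2.423, 0.0]
contact_force: [0.8, -0.6, -0.5]
opening: 0.0428
grip_force: 0.0
```

```bash
python3 - <<'E'
from h import *
im=snap('wrist','w12.png'); t=np.radians(99)
print(proj('wrist',np.array(rack(104-150*np.cos(t),-32-150*np.sin(t),92))/1000))
plan([(618,-67.4,81.4,101)])
E
```

```text
[[321.59209509 260.44852   ]]
[1.0, -0.0, 98.0] 0.0
grasp [618.3 -68.1 179.1] psi 101.0 q6 -0.42 t 34.9 open 0.0422 F [-1.1  0.2 -0.1]
```

View pics/w12.png

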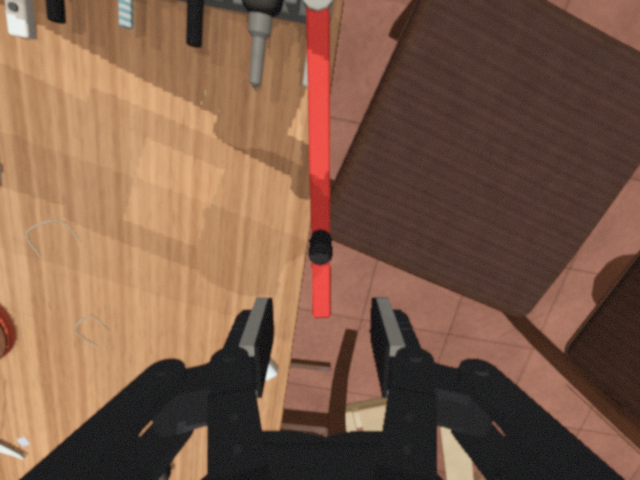

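The knob is centred between the fingers at (320,250). Pinching it and working out the return arc.

step_arm:
  commands:
    - [50, [1, 0, 50], 0]
    - [50, [1, 0, 85], 0]
    - [50, [1, 0, 98], 0]
    - [50, [1, 0, 98], 0]
    - [0, [1, 0, 98], 0]
    - [0, [1, 0, 98], 0]
    - [0, [1, 0, 98], 0]
    - [0, [1, 0, 98], 0]
  squeeze: 30

```text
t: 35.92
tool_pos: [0.6191, -0.0669, 0.2391]
tool_rot: [1.994, 2.424, 0.003]
contact_force: [-0.2, 1.7, 6.6]
opening: 0.0151
grip_force: 29.8
```

```bash
python3 - <<'E'
from h import *
p,psi,_,s=here(); T=[]
for a in [90,81,72,63,54,45,36,27,18,9,4,0,-.5]:
    t=np.radians(a); x,y,_=rack(104-150*np.cos(t),-32-150*np.sin(t)); T.append((x,y,p[2],2+a))
plan(T)
E
```

```text
[-1.0, -26.0, -0.0] 9.1
[5.0, -49.0, -0.0] 18.1
[14.0, -70.0, -0.0] 27.1
[26.0, -90.0, -0.0] 36.1
[42.0, -108.0, -0.0] 45.1
[60.0, -124.0, -0.0] 54.1
[80.0, -136.0, -1.0] 63.1
[101.0, -145.0, -1.0] 72.1
[124.0, -150.0, -1.0] 81.1
[148.0, -152.0, -1.0] 90.1
[161.0, -151.0, -1.0] 95.1
[171.0, -150.0, -1.0] 99.1
[173.0, -150.0, -1.0] 99.6
grasp [619.7 -67.   84.1] psi 101.1 q6 -0.42 t 35.9 open 0.0151 F [-0.2  1.7  6.6]
```

step_arm:
  commands:
    - [0, [-1, -26, -2], 9]
    - [0, [5, -49, -2], 18]
    - [0, [14, -70, -2], 27]
    - [0, [26, -90, -2], 36]
    - [0, [42, -108, -2], 45]
    - [0, [60, -124, -2], 54]
    - [0, [80, -136, -2], 63]
    - [0, [101, -145, -2], 72]
    - [0, [124, -150, -2], 81]
    - [0, [148, -152, -2], 90]
    - [0, [161, -151, -2], 95]
    - [0, [172, -150, -2], 99]

```text
t: 37.42
tool_pos: [0.4389, 0.0732, 0.2393]
tool_rot: [3.14, 0.053, 0.011]
contact_force: [9.8, -1.5, -8.3]
opening: 0.0149
grip_force: 30.2
```

step_arm:
  commands:
    - [0, [0, 0, 0], 0]
    - [0, [0, -1, 0], 0]
    - [0, [0, -1, 0], 0]

```text
t: 37.8
tool_pos: [0.4389, 0.0735, 0.2393]
tool_rot: [3.139, 0.058, 0.009]
contact_force: [6.3, -3.1, -4.2]
opening: 0.0146
grip_force: 30.6
```

```bash
python3 - <<'E'
from h import *
plan([rack(-46,-32,82)+[2]])
E
```

```text
[-1.0, 1.0, 2.0] 0.1
grasp [439.8  73.1  84.3] psi 2.1 q6 1.53 t 37.8 open 0.0146 F [ 6.3 -3.1 -4.2]
```

step_arm:
  commands:
    - [0, [0, -2, 0], 0]
    - [0, [0, -2, 0], 0]
    - [45, [0, -1, 0], 0]
    - [45, [0, 0, 0], 0]
    - [45, [0, 0, 0], 0]
    - [45, [0, 0, -50], 0]
    - [45, [0, 0, -110], 0]
    - [45, [0, 50, -140], 0]
    - [45, [0, 110, -140], 0]
    - [45, [0, 170, -140], 0]
    - [45, [0, 220, -140], 0]
    - [45, [0, 220, -140], 0]

```text
t: 39.3
tool_pos: [0.4458, -0.1482, 0.3787]
tool_rot: [3.141, 0.05, -0.0]
contact_force: [-0.7, 1.0, -0.0]
opening: 0.0383
grip_force: 0.0
```

```bash
python3 - <<'E'
from h import *
im=snap('top'); t=cv2.resize(im[180:310,100:490],None,fx=2,fy=2,interpolation=cv2.INTER_CUBIC)
w=snap('wrist'); ci=eyes.camera_info('wrist'); hsv=cv2.cvtColor(w,cv2.COLOR_RGB2HSV)
r=((hsv[...,0]<6)|(hsv[...,0]>174))&(hsv[...,1]>150)&(w.max(2)>90)
hs=cv2.cvtColor(im,cv2.COLOR_RGB2HSV); rt=((hs[...,0]<6)|(hs[...,0]>174))&(hs[...,1]>150)&(im.max(2)>110)
q=np.argwhere(rt)[:,::-1]; q=q[(q[:,0]>255)&(q[:,0]<310)&(q[:,1]>190)&(q[:,1]<300)]
W=onz('top',q,.06)[:,:2]*1000; rc=cv2.minAreaRect(W.astype(np.float32)); print('bar',rc,'rack shut mid',rack(30,-32))
f=cv2.fitLine(W.astype(np.float32),cv2.DIST_HUBER,0,.01,.01).ravel(); print('bar deg',np.degrees(np.arctan2(f[1],f[0])),'rack deg',np.degrees(RK[2]))
out=np.zeros((260+340,780,3),np.uint8); out[:260]=t; out[260:,:453]=cv2.resize(w,(453,340)); cv2.imwrite('pics/fin.png',out[:,:,::-1]); plan([])
E
```

```text
bar ((477.6707763671875, 74.00650787353516), (206.4854278564453, 15.003811836242676), 1.7756201028823853) rack shut mid [np.float64(515.2766971362629), np.float64(74.82764070793071), 0]
bar deg 1.9571707 rack deg 2.0
grasp [ 445.8 -145.7  223.5] psi 2.1 q6 1.06 t 39.4 open 0.0384 F [-0.6 -0.4 -0.1]
```

View pics/fin.png

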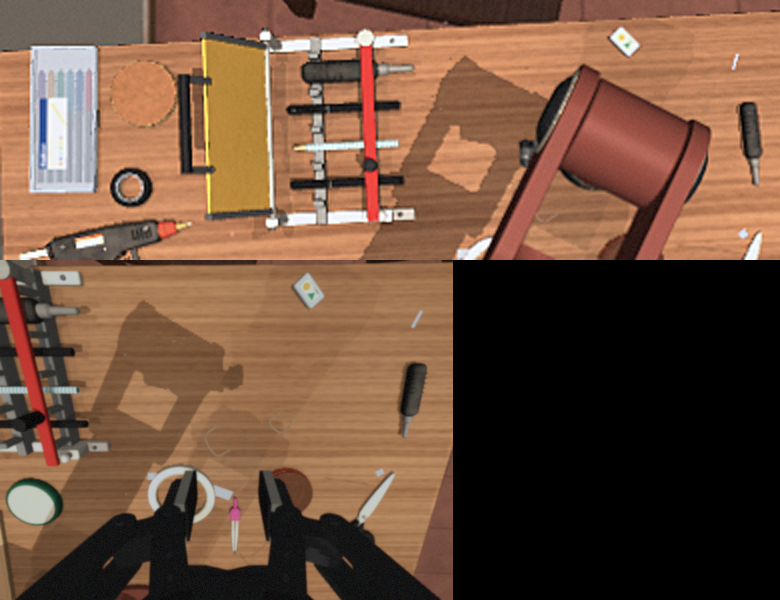

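The final view shows all four tools in their notch pairs, with the keeper bar at (370,130) shut (1.96° against the rack's 2.0°). The guard stands open, and the bystanders have not moved. Handing in.

```bash
python3 -c "
from station import finish_job; print(finish_job())"
```

```text
the job is handed in; nothing more can be done
None
```

The job is handed in: both markers, the pencil and the larger black tool each lie in their own notch pair, the keeper bar is shut in its catch, and the guard stands open. The final camera check showed this with nothing else moved; no verdict came back on hand-in.

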